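# Put the battery packs on charge in the store's charging locker

## Robot

A 7-joint arm with a two-finger parallel gripper is mounted at the origin on the work surface. World frame = base frame: x ahead of the robot, y to its left, z up, the work surface at z = 0. Lengths are in m, angles in rad, forces in N, time in s.
With the tool pointing down it reaches from about 0.425 to 0.875 m from the base axis. Payload 4.7 kg.
Tool frame: the origin (TCP) lies at the very end of the fingers, on their centre line; the grasp point (between the pads) lies 19 mm behind it (env.tcp_to_grasp is the distance from the TCP to the grasp point, in m); z points along the fingers, y is the direction in which the jaws open and shut (so a half turn about z gives the same grasp; the last joint's range is limited). The gripper opens to 85 mm and grips with 20 to 120 N. Pads are 22 mm wide; open, the fingers measure 114 mm over their backs; the gripper's body (76 mm by 85 mm) begins 54 mm behind the grasp point. The pads swing forward as they close: fully open they stand 13 mm farther back than shut.
Start: joints at [1.224, 0.321, -0.07, 1.45, 0.023, 1.371, -0.057], TCP at [0.229, -0.608, 0.231] pointing down, gripper open.
Joint ranges: [-2.86, 2.86], [-0.3, 2.09], [-1.38, 1.24], [0.06, 2.45], [-1.56, 4.7], [0.09, 2.05], [-2.69, 2.69]. Speed limits (rad/s): [2.57, 2.57, 3.14, 3.14, 3.14, 3.14, 3.14].

## Interface

Orientations are given as a rotation vector (axis times angle).
In Python, from cell import env gives the robot as it stands.
- The arm moves only by the tool jog_arm, never from a script. Its argument "steps" is text: rows parted by semicolons, each of 7 numbers parted by spaces: the shift along the tool's x, y, z in cm, then the turn, a rotation vector about the tool's x, y, z in degrees, then the closure, from 0 (fully open) to 1 (shut). In form: dx dy dz ax ay az jaw; .... A call has 1 to 8 rows; each row shifts and turns the commanded pose from where the row before left it, along the tool's axes as they then stand; what a row does not reach is not made up. A row lasts 1/10 s, in which the tool goes at most 50 mm and 8.59 degrees, less where a joint would pass 70% of its speed; a pose out of reach is approached as far as the arm can. A call with a gripper value outside its range is refused whole. The fingers move at their own pace and stop on an object; the grip force is fixed at half the most. Time passes only in rows, so rows that do not move let the fingers close. It gives the time, the measured TCP pose, the force and the opening at its end, in the units of the state.
- env.read_state(): the state, without advancing time (a new reading comes with each control period).
- env.capture(name): name is "scene" or "side" or "wrist"; returns a dict with "pixels" (400x640x3 uint8, red, green, blue), "mtx" (3x3 intrinsics, pixels), "R" (3x3) and "t" (3): a world point X has camera coordinates R X + t; the wrist camera has in their place "tool_from_camera" (4x4, takes a point from camera to tool coordinates, whose origin is the TCP and whose axes are the flange's). Camera axes: x right, y down, z forward; pixel columns grow to the right and rows downward; lengths in m; the calibration is good to about 2 mm. A picture is of the moment at which its call begins: read the wrist's pose just before it. There is no depth.
- env.hand_in(): hands the job in, once; it reports no verdict.
The state is a dict: "time": time; "q": joint angles; "joint_velocities": joint speeds; "joint_torque": joint torques, N m; "tool_pos": TCP position; "tool_rot": TCP orientation; "wrist_force": force on the tool from outside, world axes, zero at the start; "moment": the same for the moment, N m; "width": opening from 0.0 (shut) to 1.0 (fully open).
Only numpy, scipy, OpenCV 4.12 (cv2) and the standard library are available. Lean on these libraries where they do the work, as an engineer would, in place of code of your own. Each camera call takes 0.05 s, during which the arm holds its last target. There are 200 camera calls.

## Task

Put the tool batteries away on charge for the night: lay every black battery pack from the bench flat on the floor of the charging locker's well, not stacked or standing on end, sliding the half-open door out of the way as needed. When all are in, push the sliding door fully closed against the end block, then swing the clamp bar down flat over the door, and last turn the dial in the guarded timer clockwise as far as it goes. Leave the tape and carton out of the locker, and do not disturb the glass jar beside the timer.

Things in the scene. Friction and masses are not known exactly. Their poses are not given: they have to be found in the camera images.
- locker: Grey steel charging locker fixed to the bench, 200 (its x) x 400 (its y) mm, yaw up to 0.15 rad. Origin: centre of its underside; its x points away from the robot, its y to the robot's left. From -y to +y: solid end block, y = -200 to -150 mm, top z = 72 mm; open well, y = -150 to 14 mm, x = -82 to 82 mm; solid housing, y = 14 to 200 mm, top z = 62 mm, over which the open door parks.
- well (a point): Centre of the floor of the locker's well, 24 mm above the bench; axes as the locker's. The well is 164 x 164 mm, its walls rise 38 mm above this floor, the door's tracks 46 mm. Four packs fit lying two by two with their long sides along x: centres at x = +-38 mm, y = +-37 mm from this point.
- door (a joint): Sliding door of the locker: aluminium panel 168 x 168 x 5 mm in tracks over the well, top face 70 mm above the bench. Value in m: 0 = closed against the end block, grows as it slides along the locker's +y, 0.166 = fully open, well wholly uncovered. Starts half open, 0.06 to 0.10. About 3 N slides it; it stays where it is left.
- door_handle (a point): Middle of the top edge of the door's handle: an upright steel tab 80 mm long (along the locker's x), 14 mm thick (along its y), standing 34 mm above the door panel; this point is 104 mm above the bench. It is 132 mm from the door's leading edge.
- clamp (a joint): Clamp bar hinged on the end block. Value in rad: 0 = down flat over the closed door, grows as it swings up and back; 1.57 = upright; stop at 1.75. Starts at 1.3 to 1.65. Stiff hinge, stays where it is left; about 2 N at its tip moves it. Hinge axis along the locker's x, through x = 0, y = -184, z = 76 mm in its frame.
- clamp_tip (a point): Centre of the black grip (34 x 20 x 16 mm) at the end of the clamp bar, 85 mm from its hinge; the steel bar is 26 mm wide (locker's x) and 8 mm thick. When the clamp is down this point is at y = -99 mm, z = 80 mm in the locker's frame and the grip's top at z = 88 mm.
- timer: Grey timer box fixed to the bench left of the locker, 120 x 120 mm, yaw up to 0.2 rad. Origin: centre of its underside. Its face is 50 mm above the bench, inside a square guard with walls 12 mm thick that leaves a recess 96 x 96 mm and rises to 100 mm above the bench; the dial is in the middle of the recess, its top below the rim.
- dial (a joint): Timer dial, value in rad: 0 = bar grip along the timer's x, grows as it is turned clockwise seen from above; stop at 1.75. At the start 0 to 0.5. It needs about 0.04 N m and stays where it is left.
- dial_grip (a point): Point on the dial's axis at the height to grip, 87 mm above the bench: the grip is an upright black bar 42 mm long, 14 mm thick, its top 94 mm above the bench and its foot disc (44 mm across) 64 mm above the bench. It turns with the dial: its x runs along the bar, its y across the 14 mm thickness.
- pack1: Battery pack: black plastic block 66 (its x) x 34 (its y) x 36 mm high, with a grey terminal ridge 40 x 20 x 3 mm on top; 0.2 to 0.4 kg. Origin: centre of the 66 x 34 x 36 block, 18 mm above its underside. Starts upright on the bench to the right of the locker, 10 cm or so from its neighbours, yaw up to 0.5 rad. It may be absent.
- pack2: Battery pack: black plastic block 66 (its x) x 34 (its y) x 36 mm high, with a grey terminal ridge 40 x 20 x 3 mm on top; 0.2 to 0.4 kg. Origin: centre of the 66 x 34 x 36 block, 18 mm above its underside. Starts upright on the bench to the right of the locker, 10 cm or so from its neighbours, yaw up to 0.5 rad. It may be absent.
- pack3: Battery pack: black plastic block 66 (its x) x 34 (its y) x 36 mm high, with a grey terminal ridge 40 x 20 x 3 mm on top; 0.2 to 0.4 kg. Origin: centre of the 66 x 34 x 36 block, 18 mm above its underside. Starts upright on the bench to the right of the locker, 10 cm or so from its neighbours, yaw up to 0.5 rad. It may be absent.
- pack4: Battery pack: black plastic block 66 (its x) x 34 (its y) x 36 mm high, with a grey terminal ridge 40 x 20 x 3 mm on top; 0.2 to 0.4 kg. Origin: centre of the 66 x 34 x 36 block, 18 mm above its underside. Starts upright on the bench to the right of the locker, 10 cm or so from its neighbours, yaw up to 0.5 rad. It may be absent.
- tape: Bystander: roll of brown tape lying flat among the packs, 76 mm across, 25 mm high; origin at the centre of its underside.
- carton: Bystander: cardboard carton 60 x 45 x 30 mm lying among the packs; origin at the centre of its underside.
- jar: Bystander: glass jar of fixings 64 mm across, 75 mm tall, between the robot and the timer; origin at the centre of its underside.
Not all that is in view belongs to the job. What is shaped like the pack3 but orange or turquoise is not meant.

How it is judged:
On the way, in this order (a step that is already met when the one before it is completed fails the run):
1. every pack lies flat on the floor of the well, released (x of pack1 in the frame of locker between -0.078 and 0.078 m and y of pack1 in the frame of locker between -0.148 and 0.012 m and z of each of pack1, pack2, pack3, pack4 in the frame of locker below 0.051 m and x of pack2 in the frame of locker between -0.078 and 0.078 m and y of pack2 in the frame of locker between -0.148 and 0.012 m and x of pack3 in the frame of locker between -0.078 and 0.078 m and y of pack3 in the frame of locker between -0.148 and 0.012 m and x of pack4 in the frame of locker between -0.078 and 0.078 m and y of pack4 in the frame of locker between -0.148 and 0.012 m and linear speed of each of pack1, pack2, pack3, pack4 below 0.03 m/s and contact force between the fingers and pack1 below 0.2 N and contact force between the fingers and pack2 below 0.2 N and contact force between the fingers and pack3 below 0.2 N and contact force between the fingers and pack4 below 0.2 N), for 0.2 s.
2. then the door is closed against the end block over the packs (value of joint door below 0.005 m and x of pack1 in the frame of locker between -0.078 and 0.078 m and y of pack1 in the frame of locker between -0.148 and 0.012 m and z of each of pack1, pack2, pack3, pack4 in the frame of locker below 0.051 m and x of pack2 in the frame of locker between -0.078 and 0.078 m and y of pack2 in the frame of locker between -0.148 and 0.012 m and x of pack3 in the frame of locker between -0.078 and 0.078 m and y of pack3 in the frame of locker between -0.148 and 0.012 m and x of pack4 in the frame of locker between -0.078 and 0.078 m and y of pack4 in the frame of locker between -0.148 and 0.012 m), for 0.2 s.
3. then the clamp bar is down over the closed door (value of joint door below 0.005 m and value of joint clamp below 0.12 rad), for 0.2 s.
4. last the dial is turned clockwise to its stop (all of step 3 and value of joint dial above 1.6 rad), for 0.2 s.
At the end, for the whole second after the job is handed in: Every pack present lies on the floor of the well (centre inside its outline and under 51 mm above the locker's underside), at rest; the door is within 5 mm of closed, the clamp within 0.12 rad of flat, the dial past 1.6 rad (stop at 1.75); the tape and the carton are not in or on the locker (all of step 4 and x of pack1 in the frame of locker between -0.078 and 0.078 m and y of pack1 in the frame of locker between -0.148 and 0.012 m and z of each of pack1, pack2, pack3, pack4 in the frame of locker below 0.051 m and x of pack2 in the frame of locker between -0.078 and 0.078 m and y of pack2 in the frame of locker between -0.148 and 0.012 m and x of pack3 in the frame of locker between -0.078 and 0.078 m and y of pack3 in the frame of locker between -0.148 and 0.012 m and x of pack4 in the frame of locker between -0.078 and 0.078 m and y of pack4 in the frame of locker between -0.148 and 0.012 m and linear speed of each of pack1, pack2, pack3, pack4 below 0.03 m/s and not (x of tape in the frame of locker between -0.1 and 0.1 m and y of tape in the frame of locker between -0.2 and 0.2 m) and not (x of carton in the frame of locker between -0.1 and 0.1 m and y of carton in the frame of locker between -0.2 and 0.2 m)); the robot touches nothing.
It fails at once if the glass jar is pushed more than 5 cm away (distance of jar from where it was at the start of the episode above 0.05 m).
Of pack1, pack2, pack3, pack4 only 3 to 4 are there at a start; the rules pass over those that are not, and their reading is None.
At some moment in a run one of pack1, pack2, pack3, pack4 may be knocked a few centimetres aside while the robot is not near it.
Once in a run the grip may slacken for a moment while it holds something.
It also fails if it takes over 208 s, if anything falls off the work surface, if the arm or the gripper's body presses on something with over 40 N, if the wrist force passes 120 N, or if a joint passes its speed limit or range.

## Working session

There is one attempt and no reset: what is moved stays moved. The work goes in short steps, Python scripts to look and compute and a tool call to move; the robot and the scene stay as the last step left them, time stands still between calls to the robot, and variables do not carry over. Pictures are saved under pics/ and viewed, about 12 in all and at most 16, crops included, and the job is handed in when it is done.

Besides the shell and the picture viewer there is one more tool, called after "Request:" by a JSON object that holds its "fn" and its "kwargs". jog_arm: Moves the arm, as the interface text tells. Its arguments: {"type":"object","properties":{"steps":{"type":"string"}},"required":["steps"]}

```bash
ls; mkdir -p pics
cat > h.py <<'E'
import numpy as np, cv2
from scipy.spatial.transform import Rotation as Ro
from cell import env
def cap(name):
    s=env.read_state(); c=env.capture(name)
    if name=='wrist':
        T=np.eye(4);T[:3,:3]=Ro.from_rotvec(s['tool_rot']).as_matrix();T[:3,3]=s['tool_pos']
        W=T@np.array(c['tool_from_camera']); c['R']=W[:3,:3].T; c['t']=-W[:3,:3].T@W[:3,3]
    c['bgr']=np.ascontiguousarray(c['pixels'][:,:,::-1]); return c
def ray(c,uv,z):
    uv=np.atleast_2d(np.array(uv,float)); d=np.c_[uv,np.ones(len(uv))]@np.linalg.inv(c['mtx']).T@c['R']
    o=-c['R'].T@c['t']; return o+d*((z-o[2])/d[:,2:])
def proj(c,X):
    p=(np.atleast_2d(X)@c['R'].T+c['t'])@np.array(c['mtx']).T; return p[:,:2]/p[:,2:]
def st():
    s=env.read_state(); R=Ro.from_rotvec(s['tool_rot']).as_matrix()
    print('t',round(s['time'],2),'pos',np.round(s['tool_pos'],4),'w',round(s['width'],3),'F',np.round(s['wrist_force'],1)); print(np.round(R,3)); return s,R
E
python3 - <<'E'
from h import *
st(); print(env.tcp_to_grasp)
for n in ['scene','side']:
    c=cap(n); cv2.imwrite(f'pics/{n}0.png',c['bgr']); print(n,-c['R'].T@c['t'],c['R'])
E
```

```text
pics
t 0.0 pos [ 0.2292 -0.6077  0.2302] w 1.003 F [ 0.2 -0.4 -0.7]
[[ 0.936  0.353 -0.001]
 [ 0.353 -0.936  0.002]
 [-0.    -0.002 -1.   ]]
0.0187
scene [0.91832308 0.63522071 1.33923316] [[-0.83942345  0.54346519 -0.00372295]
 [ 0.46492297  0.71452778 -0.52277785]
 [-0.28145142 -0.44056287 -0.85246082]]
side [0.41688581 0.8259239  1.1616561 ] [[-0.99701096 -0.07636941 -0.0116989 ]
 [-0.0522618   0.77816182 -0.62588568]
 [ 0.05690215 -0.62340348 -0.77982706]]
```

View pics/scene0.png

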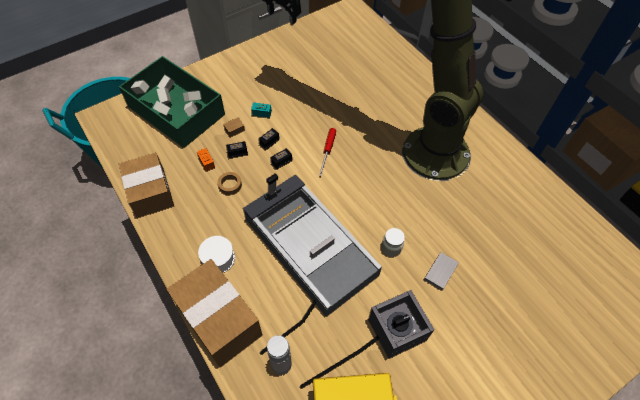

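View pics/side0.png

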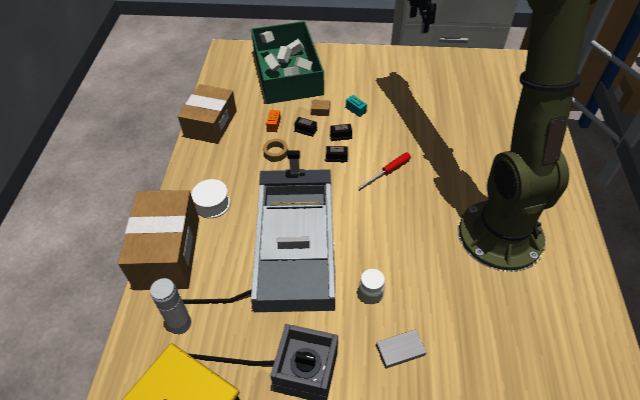

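Candidates for "pack" (scene px): black (236,150), (269,137) and (281,158) are the packs. Orange (206,159) and turquoise (261,110) have the same shape but are not wanted, and neither are the carton (234,127) or the tape (230,183). I'll take a close crop and the first measurements.

Run:
```python
from h import *
c=cap('scene'); d=cap('side')
for n,k,pts in [('scene',c,dict(a=(236,150),b=(269,137),c=(281,158),tape=(230,183),carton=(234,127),scr=(326,150),jar=(394,237),timer=(400,322))),('side',d,dict(a=(306,126),b=(341,131),c=(337,154),jar=(372,281),timer=(305,360)))]:
    for q,p in pts.items(): print(n,q,np.round(ray(k,p,dict(jar=.075,timer=.09).get(q,.036))[0,:2],3))
A=cv2.resize(c['bgr'][95:205,190:310],None,fx=4,fy=4,interpolation=cv2.INTER_CUBIC)
B=cv2.resize(d['bgr'][145:315,240:345],None,fx=3,fy=3,interpolation=cv2.INTER_CUBIC)
h=max(len(A),len(B)); o=np.zeros((h,A.shape[1]+B.shape[1],3),np.uint8); o[:len(A),:A.shape[1]]=A;o[:len(B),A.shape[1]:]=B
cv2.imwrite('pics/crop1.png',o);print(o.shape)
```

```text
scene a [ 0.576 -0.353]
scene b [ 0.456 -0.341]
scene c [ 0.468 -0.243]
scene tape [ 0.656 -0.247]
scene carton [ 0.534 -0.445]
scene scr [ 0.325 -0.19 ]
scene jar [0.355 0.205]
scene timer [0.502 0.415]
side a [ 0.561 -0.351]
side b [ 0.45  -0.336]
side c [ 0.457 -0.237]
side jar [0.35 0.21]
side timer [0.49  0.418]
(510, 795, 3)
```

View pics/crop1.png

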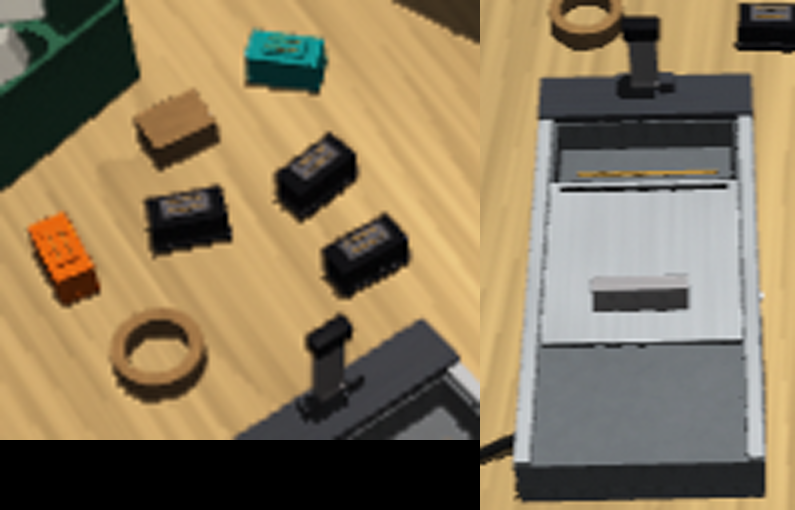

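The crop shows three black packs with grey ridges, and no fourth is visible. The clamp is upright and the door is half open. I'll measure the locker, then look from near with the wrist camera.

Run:
```python
from h import *
d=cap('side')
f=lambda x,y:(240+(x-480)/3,145+y/3)
for n,p,z in [('ebL',(541,78),.072),('ebR',(751,76),.072),('ebRn',(751,117),.072),('ebLn',(541,119),.072),('hL',(515,465),.062),('hR',(764,461),.062),('hdl',(590,277),.104),('hdr',(690,273),.104),('doorlead',(645,183),.070),('tip',(640,28),.16)]:
    print(n,np.round(ray(d,f(*p),z)[0],3))
```

```text
ebL [ 0.669 -0.123  0.072]
ebR [ 0.471 -0.138  0.072]
ebRn [ 0.468 -0.088  0.072]
ebLn [ 0.661 -0.073  0.072]
hL [0.632 0.273 0.062]
hR [0.436 0.256 0.062]
hdl [0.589 0.12  0.104]
hdr [0.506 0.11  0.104]
doorlead [ 0.558 -0.007  0.07 ]
tip [ 0.569 -0.111  0.16 ]
```

Request:
{"fn": "jog_arm", "kwargs": {"steps": "4.5 -2.4 -1.2 0 0 0 0;4.5 -2.4 -1.2 0 0 0 0;4.5 -2.4 -1.2 0 0 0 0;4.5 -2.4 -1.2 0 0 0 0;4.5 -2.4 -1.2 0 0 0 0;4.5 -2.4 -1.2 0 0 0 0;4.5 -2.4 -1.2 0 0 0 0;4.5 -2.4 -1.2 0 0 0 0"}}

```text
time: 1.05
tool_pos: [0.4871, -0.3138, 0.3236]
tool_rot: [3.09, 0.563, 0.0]
wrist_force: [1.0, -1.4, -0.1]
width: 1.004
```

Request:
{"fn": "jog_arm", "kwargs": {"steps": "0 0 0 0 0 7 0;0 0 0 0 0 7 0;0 0 0 0 0 6.7 0;0 0 0 0 0 0 0"}}

```text
time: 1.45
tool_pos: [0.4862, -0.3153, 0.3229]
tool_rot: [3.142, -0.001, -0.0]
wrist_force: [-0.4, -0.4, 0.0]
width: 0.999
```

Run:
```python
from h import *
s,R=st(); c=cap('wrist'); cv2.imwrite('pics/w1.png',c['bgr']); print(-c['R'].T@c['t']); print(np.round(c['R'],2), c['mtx'])
```

```text
t 1.45 pos [ 0.4862 -0.3153  0.3229] w 0.999 F [-0.4 -0.4  0. ]
[[ 1.    -0.001 -0.   ]
 [-0.001 -1.    -0.   ]
 [-0.     0.    -1.   ]]
[ 0.56444152 -0.3164651   0.46533508]
[[-0.   -1.    0.  ]
 [-0.95  0.    0.3 ]
 [-0.3   0.   -0.95]] [[314.37077784   0.         324.64626325]
 [  0.         314.37077784 205.87337857]
 [  0.           0.           1.        ]]
```

View pics/w1.png

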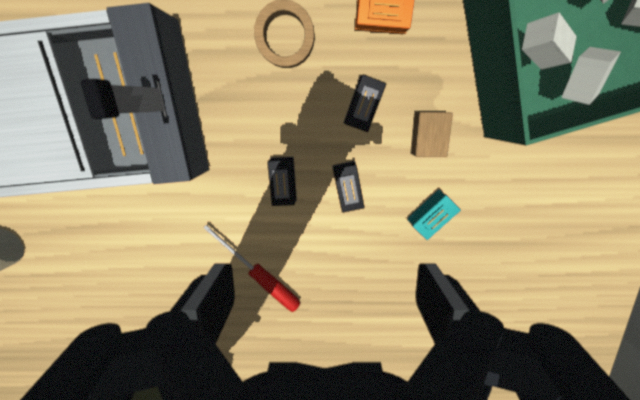

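The wrist view shows the packs at (282,181), (348,186) and (366,102), the tape at (284,33), the carton at (432,133), and a screwdriver at (255,270) to stay clear of. Next I measure the packs.

```bash
cat >> h.py <<'E'
def packs(c,seeds=None,amin=250,thr=48,dbg=None,zb=0.0):
    g=c['bgr'].max(2); m=(g<thr).astype(np.uint8)*255
    cs,_=cv2.findContours(m,cv2.RETR_EXTERNAL,cv2.CHAIN_APPROX_NONE); out=[]
    for k in cs:
        a=cv2.contourArea(k)
        if not amin<a<12000: continue
        M=cv2.moments(k); u=(M['m10']/M['m00'],M['m01']/M['m00'])
        if seeds is not None and min(np.hypot(u[0]-x,u[1]-y) for x,y in seeds)>25: continue
        f=np.zeros_like(m); cv2.drawContours(f,[cv2.convexHull(k)],-1,255,-1); f=cv2.erode(f,np.ones((3,3)))
        ys,xs=np.nonzero((f>0)&(g>=60)); P=ray(c,np.c_[xs,ys],.039+zb)[:,:2]
        H=ray(c,k[:,0,:],.03+zb)[:,:2].astype(np.float32)
        r=cv2.minAreaRect(P.astype(np.float32)) if len(P)>5 else None
        w,v=np.linalg.eigh(np.cov(P.T)); ang=np.arctan2(v[1,1],v[0,1])
        hr=cv2.minAreaRect(H)
        print('px',np.round(u),'area',a,'ridge mean',np.round(P.mean(0),4),'n',len(P),'ang',round((ang+np.pi/2)%np.pi-np.pi/2,3),'| rect',np.round(r[0],4),np.round(r[1],3),round(r[2],1),'| hull',np.round(hr[0],4),np.round(hr[1],3),round(hr[2],1))
E
python3 - <<'E'
from h import *
c=cap('wrist'); packs(c,[(282,181),(348,186),(366,102)])
E
```

```text
px [285. 181.] area 666.5 ridge mean [ 0.4715 -0.251 ] n 139 ang 0.29 | rect [ 0.469  -0.2518] [0.046 0.018] 1.9 | hull [ 0.4622 -0.2564] [0.07  0.036] 0.1
px [359. 114.] area 484.0 ridge mean [ 0.5759 -0.3686] n 265 ang 0.1 | rect [ 0.5741 -0.3701] [0.044 0.022] 2.0 | hull [ 0.5661 -0.3679] [0.035 0.062] 71.0
```

Request:
{"fn": "jog_arm", "kwargs": {"steps": "0.6 -4.4 0.7 0 0 0 0;0.6 -4.4 0.7 0 0 0 0;0.6 -4.4 0.7 0 0 0 0;0.6 -4.4 0.7 0 0 0 0;0.6 -4.4 0.7 0 0 0 0;0.6 -4.4 0.7 0 0 0 0;0.6 -4.4 0.7 0 0 0 0;0.6 -4.4 0.7 0 0 0 0"}}

```text
time: 2.35
tool_pos: [0.5344, 0.0381, 0.2669]
tool_rot: [3.141, 0.002, 0.001]
wrist_force: [1.2, -0.8, 0.4]
width: 0.998
```

Request:
{"fn": "jog_arm", "kwargs": {"steps": "0.6 -4.4 0.7 0 0 0 0;0.6 -4.2 0.7 0 0 0 0;0 0 0 0 0 -4.9 0;0 0 0 0 0 0 0;0 0 0 0 0 0 0"}}

```text
time: 2.85
tool_pos: [0.5466, 0.1213, 0.2529]
tool_rot: [3.138, 0.13, -0.0]
wrist_force: [-0.1, 0.2, 0.1]
width: 1.0
```

Run:
```python
from h import *
s,R=st(); c=cap('wrist'); cv2.imwrite('pics/w2.png',c['bgr'])
```

```text
t 2.85 pos [0.5466 0.1213 0.2529] w 1.0 F [-0.1  0.2  0.1]
[[ 0.997  0.083  0.   ]
 [ 0.083 -0.997 -0.001]
 [-0.     0.001 -1.   ]]
```

View pics/w2.png

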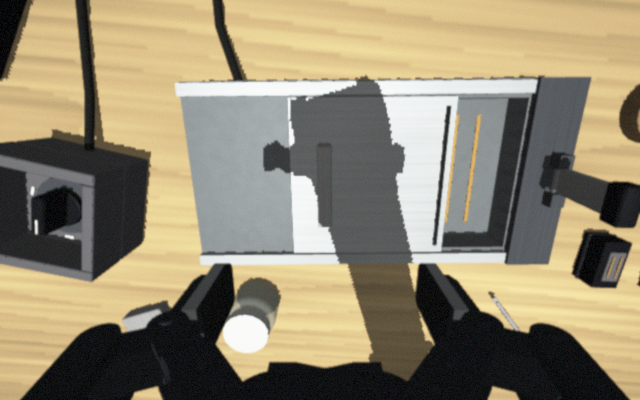

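The locker spans (176,86) to (590,79) to (548,263). The handle is at (324,184), the timer is on the left with its dial bar at about (48,210), and the jar is at (247,330).

Run:
```python
from h import *
c=cap('wrist')
for n,p,z in [('tl',(176,83),.070),('bl',(203,263),.070),('ebfar1',(539,77),.072),('ebfar2',(590,78),.072),('ebn2',(549,264),.072),('ebn1',(506,264),.072),('htop1',(324,143),.104),('htop2',(325,227),.104),('lead1',(458,97),.07),('lead2',(440,248),.07),('hous1',(181,96),.062),('jar',(246,333),.075)]:
    print(n,np.round(ray(c,p,z)[0],4))
```

```text
tl [0.6342 0.2708 0.07  ]
bl [0.4415 0.2515 0.07  ]
ebfar1 [ 0.6679 -0.0761  0.072 ]
ebfar2 [ 0.671 -0.125  0.072]
ebn2 [ 0.4736 -0.1448  0.072 ]
ebn1 [ 0.4696 -0.0956  0.072 ]
htop1 [0.5926 0.1239 0.104 ]
htop2 [0.5106 0.1162 0.104 ]
lead1 [ 0.6439 -0.0035  0.07  ]
lead2 [ 0.4824 -0.0171  0.07  ]
hous1 [0.6225 0.2701 0.062 ]
jar [0.3524 0.2004 0.075 ]
```

Request:
{"fn": "jog_arm", "kwargs": {"steps": "0.3 0 3.5 0 0 0 0;0.2 0.1 3.5 0 0 0 0;0 0 3.5 0 0 0 0;0 0 3.5 0 0 0 0.2;0 0 2.9 0 0 0 0.5;0 0 0 0 0 0 0.75;0 0 0 0 0 0 0.75;0 0 0 0 0 0 0.75"}}

```text
time: 3.75
tool_pos: [0.5531, 0.1219, 0.086]
tool_rot: [-3.139, -0.132, -0.005]
wrist_force: [-0.4, -0.6, -0.4]
width: 0.25
```

Request:
{"fn": "jog_arm", "kwargs": {"steps": "0 -1.5 0 0 0 0 0.75;0 -1.5 0 0 0 0 0.75;0 -1.5 0 0 0 0 0.75;0 -1.5 0 0 0 0 0.75;0 -1.5 0 0 0 0 0.75;0 -1 0 0 0 0 0.75;0 0 0 0 0 0 0.75;0 0 0 0 0 0 0.75"}}

```text
time: 4.55
tool_pos: [0.5433, 0.2077, 0.0834]
tool_rot: [-3.138, -0.136, 0.003]
wrist_force: [0.0, -0.3, -0.3]
width: 0.248
```

Request:
{"fn": "jog_arm", "kwargs": {"steps": "0 -0.4 0 0 0 0 0.75;0 -0.4 0 0 0 0 0.75;0 -0.2 0 0 0 0 0.75;0 0 0 0 0 0 0.75"}}

```text
time: 4.95
tool_pos: [0.5431, 0.2164, 0.0836]
tool_rot: [3.138, 0.133, -0.001]
wrist_force: [-0.0, -1.0, -0.4]
width: 0.251
```

Request:
{"fn": "jog_arm", "kwargs": {"steps": "0 -0.3 0 0 0 0 0.75;0 -0.3 0 0 0 0 0.75;0 0 0 0 0 0 0.75;0 0 0 0 0 0 0.75"}}

```text
time: 5.35
tool_pos: [0.5429, 0.2194, 0.0836]
tool_rot: [3.134, 0.131, -0.003]
wrist_force: [-0.6, -8.0, 0.7]
width: 0.249
```

Request:
{"fn": "jog_arm", "kwargs": {"steps": "0 0.4 0 0 0 0 0.5;0 0 -4 0 0 0 0.2;0 0 -4.5 0 0 0 0;0 0 -4.5 0 0 0 0;-1.2 4.6 -2 0 0 0 0;-1.2 4.6 0 0 0 0 0;-1.2 4.6 0 0 0 0 0;-1.2 4.6 0 0 0 0 0"}}

```text
time: 6.15
tool_pos: [0.5114, 0.0321, 0.2342]
tool_rot: [-3.138, -0.136, -0.005]
wrist_force: [1.4, 0.2, 0.0]
width: 1.001
```

Request:
{"fn": "jog_arm", "kwargs": {"steps": "-1.2 4.6 0 0 0 0 0;-1.2 4.6 0 0 0 0 0;-1.2 4.6 0 0 0 0 0;-1.2 4.6 0 0 0 0 0;-1.2 4.6 0 0 0 0 0;-1 4.6 2.5 0 0 0 0;0 0 2.5 0 0 4.8 0;0 0 0 0 0 0 0"}}

```text
time: 6.95
tool_pos: [0.4636, -0.245, 0.1818]
tool_rot: [-3.138, 0.002, 0.006]
wrist_force: [-0.5, 1.4, 0.1]
width: 1.0
```

Run:
```python
from h import *
s,R=st(); c=cap('wrist'); cv2.imwrite('pics/w3.png',c['bgr'])
p=proj(c,[[.465,-.25,.03],[.456,-.34,.03],[.57,-.36,.03]]); print(p); packs(c,amin=500)
```

```text
t 6.95 pos [ 0.4636 -0.245   0.1818] w 1.0 F [-0.5  1.4  0.1]
[[ 1.    -0.001 -0.004]
 [-0.001 -1.     0.004]
 [-0.004 -0.004 -1.   ]]
[[329.1713096  188.9146269 ]
 [421.62248379 197.86306194]
 [457.21316098  70.92085754]]
px [429. 197.] area 2541.0 ridge mean [ 0.4546 -0.3493] n 1036 ang 0.32 | rect [ 0.4575 -0.3471] [0.052 0.026] 12.3 | hull [ 0.4556 -0.3474] [0.072 0.038] 12.5
px [334. 189.] area 2271.0 ridge mean [ 0.4612 -0.2548] n 221 ang 0.059 | rect [ 0.4611 -0.2545] [0.031 0.013] 0.9 | hull [ 0.4627 -0.2544] [0.07  0.033] 1.4
px [464.  71.] area 3788.0 ridge mean [ 0.5682 -0.3688] n 1415 ang -0.341 | rect [ 0.5678 -0.3687] [0.022 0.042] 70.8 | hull [ 0.5684 -0.3654] [0.041 0.067] 70.9
  avg = a.mean(axis, **keepdims_kw)
  ret = um.true_divide(
h.py:30: RuntimeWarning: Degrees of freedom <= 0 for slice
  w,v=np.linalg.eigh(np.cov(P.T)); ang=np.arctan2(v[1,1],v[0,1])
  c *= np.true_divide(1, fact)
  c *= np.true_divide(1, fact)
h.py:32: RuntimeWarning: Mean of empty slice.
  print('px',np.round(u),'area',a,'ridge mean',np.round(P.mean(0),4),'n',len(P),'ang',round((ang+np.pi/2)%np.pi-np.pi/2,3),'| rect',np.round(r[0],4),np.round(r[1],3),round(r[2],1),'| hull',np.round(hr[0],4),np.round(hr[1],3),round(hr[2],1))
Traceback (most recent call last):
  File "h.py", line 32, in packs
    print('px',np.round(u),'area',a,'ridge mean',np.round(P.mean(0),4),'n',len(P),'ang',round((ang+np.pi/2)%np.pi-np.pi/2,3),'| rect',np.round(r[0],4),np.round(r[1],3),round(r[2],1),'| hull',np.round(hr[0],4),np.round(hr[1],3),round(hr[2],1))
                                                                                                                                               ~^^^
TypeError: 'NoneType' object is not subscriptable
```

View pics/w3.png

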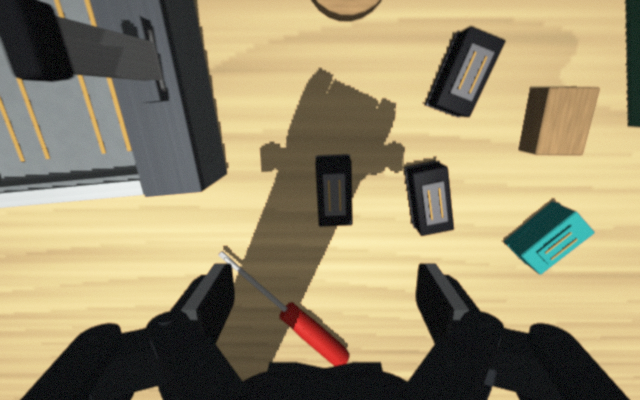

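Pack c is at (334,189), b at (429,197) and a at (464,71). The tape, carton, turquoise block and screwdriver are all clear of a grasp on c, so I'll take c first.

Request:
{"fn": "jog_arm", "kwargs": {"steps": "-0.1 0.5 3 0 0 -1.5 0;0 0.4 3 0 0 0 0;0 0 3 0 0 0 0;0 0 3 0 0 0 0;0 0 3 0 0 0 0;0 0 2.2 0 0 0 0;0 0 0 0 0 0 0;0 0 0 0 0 0 0.3"}}

```text
time: 7.8
tool_pos: [0.4664, -0.2536, 0.0145]
tool_rot: [3.141, 0.048, 0.004]
wrist_force: [0.2, 0.8, 0.6]
width: 0.857
```

Request:
{"fn": "jog_arm", "kwargs": {"steps": "0 0 0 0 0 0 1;0 0 0 0 0 0 1;0 0 0 0 0 0 1;0 0 0 0 0 0 1;0 0 0 0 0 0 1;0 0 0 0 0 0 1"}}

```text
time: 8.4
tool_pos: [0.4659, -0.2549, 0.0146]
tool_rot: [3.14, 0.043, 0.004]
wrist_force: [-0.9, 0.4, 6.8]
width: 0.382
```

Request:
{"fn": "jog_arm", "kwargs": {"steps": "0 0 -2 0 0 0 1;0 0 -4 0 0 0 1;0 0 -4.5 0 0 0 1;0 0 -4.5 0 0 0 1;0 0 -4.5 0 0 0 1;0.8 -3.6 0 0 0 0 1;0.8 -3.6 0 0 0 0 1;0.8 -3.6 0 0 0 0 1"}}

```text
time: 9.2
tool_pos: [0.4852, -0.1447, 0.208]
tool_rot: [3.141, 0.041, 0.0]
wrist_force: [-0.4, -0.0, -3.4]
width: 0.384
```

Request:
{"fn": "jog_arm", "kwargs": {"steps": "0.8 -3.6 0 0 0 0 1;0.8 -3.6 0 0 0 0 1;0.8 -3.6 0 0 0 0 1;0.8 -3.6 0 0 0 0 1;0.8 -3.4 0 0 0 -3.6 1;0 0 3 0 0 0 1;0 0 0 0 0 0 1;0 0 0 0 0 0 1"}}

```text
time: 10.0
tool_pos: [0.5197, 0.0322, 0.1773]
tool_rot: [3.138, 0.14, -0.004]
wrist_force: [0.5, 0.7, -2.3]
width: 0.384
```

Run:
```python
from h import *
s,R=st(); c=cap('wrist'); cv2.imwrite('pics/w4.png',c['bgr'])
```

```text
t 10.0 pos [0.5197 0.0322 0.1773] w 0.384 F [ 0.5  0.7 -2.3]
[[ 0.996  0.089 -0.002]
 [ 0.089 -0.996 -0.001]
 [-0.002  0.    -1.   ]]
```

View pics/w4.png

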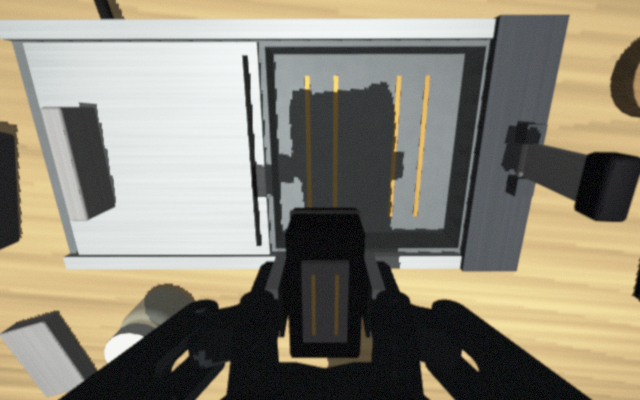

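The pack hangs level. The well floor is in view, with its far right corner near (465,53), and the end block's inner edge runs from (492,16) to (463,270).

Run:
```python
from h import *
c=cap('wrist'); o=np.array([.553,.067]); a=.09; A=np.array([[np.cos(a),np.sin(a)],[-np.sin(a),np.cos(a)]])
for n,p,z in [('flr_far',(465,53),.024),('flr_near',(443,230),.024),('eb1',(492,16),.072),('eb2',(463,270),.072),('eb3',(568,14),.072),('eb4',(517,271),.072),('trk',(498,18),.07),('trk2',(0,37),.07),('lead1',(261,42),.07),('lead2',(273,250),.07)]:
    w=ray(c,p,z)[0,:2]; print(n,np.round(w,4),np.round(A@(w-o),4))
```

```text
flr_far [ 0.6523 -0.0784] [ 0.0858 -0.1537]
flr_near [ 0.4896 -0.0926] [-0.0775 -0.1532]
eb1 [ 0.6683 -0.0731] [ 0.1022 -0.1499]
eb2 [ 0.4711 -0.0969] [-0.0963 -0.1559]
eb3 [ 0.6742 -0.1254] [ 0.1034 -0.2025]
eb4 [ 0.4744 -0.1449] [-0.0974 -0.204 ]
trk [ 0.668  -0.0785] [ 0.1015 -0.1552]
trk2 [0.6247 0.2728] [0.0899 0.1986]
lead1 [0.638  0.0871] [0.0865 0.0124]
lead2 [0.4748 0.0721] [-0.0775  0.0122]
```

Request:
{"fn": "jog_arm", "kwargs": {"steps": "0.4 0.3 3 0 0 0 1;0 0 3 0 0 0 1;0 0 3 0 0 0 1;0 0 2 0 0 0 1;0 0 1.5 0 0 0 1;0 0 0.5 0 0 0 1;0 0 0 0 0 0 1;0 0 0 0 0 0 1"}}

```text
time: 10.9
tool_pos: [0.526, 0.0305, 0.0491]
tool_rot: [3.138, 0.141, 0.003]
wrist_force: [1.4, 0.5, -2.2]
width: 0.379
```

Request:
{"fn": "jog_arm", "kwargs": {"steps": "0 0 0.4 0 0 0 1;0 0 0.4 0 0 0 1;0 0 0.2 0 0 0 1;0 0 0 0 0 0 1"}}

```text
time: 11.3
tool_pos: [0.525, 0.0305, 0.0386]
tool_rot: [3.138, 0.142, -0.0]
wrist_force: [-3.0, -0.6, 3.8]
width: 0.38
```

Request:
{"fn": "jog_arm", "kwargs": {"steps": "0 0 0 0 0 0 0.42;0 0 0 0 0 0 0.42;0 0 0 0 0 0 0.42;0 0 -1.5 0 0 0 0.42;0 0 -4 0 0 0 0.42;0 0 -4.5 0 0 0 0.3;0 0 -4 0 0 0 0;0 0 -2 0 0 0 0"}}

```text
time: 12.1
tool_pos: [0.5267, 0.0311, 0.2032]
tool_rot: [3.138, 0.142, 0.011]
wrist_force: [0.8, -0.6, 0.5]
width: 0.991
```

Request:
{"fn": "jog_arm", "kwargs": {"steps": "-0.9 4.2 0 0 0 0 0;-0.9 4.2 0 0 0 0 0;-0.9 4.2 0 0 0 0 0;-0.9 4.2 0 0 0 0 0;-0.9 4.2 0 0 0 0 0;-0.9 4.2 0 0 0 0 0;-0.9 4.2 0 0 0 0 0;-0.9 4.2 0 0 0 0 0"}}

```text
time: 12.9
tool_pos: [0.4833, -0.3122, 0.1994]
tool_rot: [3.137, 0.142, 0.002]
wrist_force: [0.9, -1.4, -0.4]
width: 0.999
```

Request:
{"fn": "jog_arm", "kwargs": {"steps": "-2.5 4 0 0 0 0 0;0 0 2 0 0 -3 0;0 0 0 0 0 -3.5 0;0 0 0 0 0 0 0"}}

```text
time: 13.3
tool_pos: [0.4619, -0.3527, 0.1783]
tool_rot: [-3.125, -0.319, -0.0]
wrist_force: [0.4, -0.5, 0.4]
width: 0.998
```

```bash
sed -i "s/if len(P)>5 else None/if len(P)>5 else None\n        if r is None: continue/" h.py
python3 - <<'E'
from h import *
s,R=st(); c=cap('wrist'); packs(c,proj(c,[[.456,-.348,.03],[.568,-.367,.03]]),amin=500)
cv2.imwrite('pics/w5.png',c['bgr'])
E
```

```text
t 13.3 pos [ 0.4619 -0.3527  0.1783] w 0.998 F [ 0.4 -0.5  0.4]
[[ 0.979  0.202  0.   ]
 [ 0.202 -0.979  0.   ]
 [ 0.    -0.    -1.   ]]
px [319. 196.] area 2310.0 ridge mean [ 0.453  -0.3505] n 130 ang 0.182 | rect [ 0.4524 -0.3501] [0.029 0.012] 11.7 | hull [ 0.4547 -0.3496] [0.07  0.033] 12.3
```

Request:
{"fn": "jog_arm", "kwargs": {"steps": "-0.6 -0.4 3 0 0 -0.5 0;-0.4 0 3 0 0 0 0;0 0 3 0 0 0 0;0 0 3 0 0 0 0;0 0 3 0 0 0 0;0 0 1.8 0 0 0 0;0 0 0 0 0 0 0;0 0 0 0 0 0 0.3"}}

```text
time: 14.15
tool_pos: [0.4525, -0.3509, 0.011]
tool_rot: [3.123, 0.333, 0.002]
wrist_force: [-0.3, -0.2, -0.2]
width: 0.856
```

Request:
{"fn": "jog_arm", "kwargs": {"steps": "0 0 0 0 0 0 1;0 0 0 0 0 0 1;0 0 0 0 0 0 1;0 0 0 0 0 0 1;0 0 0 0 0 0 1;0 0 0 0 0 0 1"}}

```text
time: 14.75
tool_pos: [0.4526, -0.3513, 0.0114]
tool_rot: [3.122, 0.333, 0.003]
wrist_force: [-0.7, 1.1, 6.8]
width: 0.379
```

Request:
{"fn": "jog_arm", "kwargs": {"steps": "0 0 -2 0 0 0 1;0 0 -4.5 0 0 0 1;0 0 -4.5 0 0 0 1;0 0 -4.5 0 0 0 1;0 0 -4.5 0 0 0 1;2.5 -3.9 0 0 0 0 1;2.5 -3.9 0 0 0 0 1;2.5 -3.9 0 0 0 0 1"}}

```text
time: 15.55
tool_pos: [0.5, -0.2192, 0.2098]
tool_rot: [3.124, 0.331, -0.0]
wrist_force: [1.3, 0.2, -3.0]
width: 0.383
```

Request:
{"fn": "jog_arm", "kwargs": {"steps": "2.5 -3.9 0 0 0 0 1;2.4 -3.9 0 0 0 0 1;2.4 -3.9 0 0 0 0 1;2.4 -3.9 0 0 0 0 1;2.4 -3.9 0 0 0 0 1;2.5 -3.8 0 0 0 6.6 1;0 0 3 0 0 0 1;0 0 0 0 0 0 1"}}

```text
time: 16.35
tool_pos: [0.5908, 0.0396, 0.1756]
tool_rot: [-3.137, -0.159, 0.013]
wrist_force: [-1.4, -2.2, -3.8]
width: 0.383
```

Run:
```python
from h import *
s,R=st(); c=cap('scene'); cv2.imwrite('pics/s2.png',cv2.resize(c['bgr'][90:330,180:440],None,fx=2.3,fy=2.3))
```

```text
t 16.35 pos [0.5908 0.0396 0.1756] w 0.383 F [-1.4 -2.2 -3.8]
[[ 0.995  0.101 -0.008]
 [ 0.101 -0.995 -0.   ]
 [-0.008 -0.001 -1.   ]]
```

View pics/s2.png

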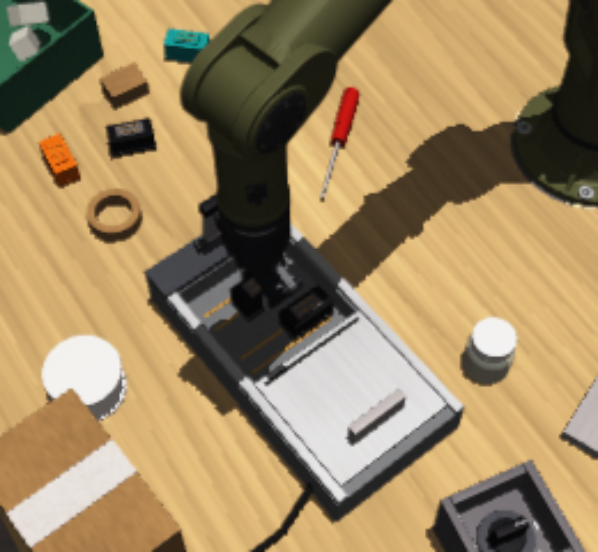

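The first pack lies flat in the near-left slot at crop (306,311). Lowering the second into the far slot.

Request:
{"fn": "jog_arm", "kwargs": {"steps": "0.5 0.4 3 0 0 0 1;0 0 3 0 0 0 1;0 0 3 0 0 0 1;0 0 2.5 0 0 0 1;0 0 1.2 0 0 0 1;0 0 0.5 0 0 0 1;0 0 0.4 0 0 0 1;0 0 0 0 0 0 1"}}

```text
time: 17.2
tool_pos: [0.5999, 0.0342, 0.0448]
tool_rot: [3.138, 0.152, 0.002]
wrist_force: [-0.6, -0.1, -3.2]
width: 0.386
```

Request:
{"fn": "jog_arm", "kwargs": {"steps": "-0.3 0 0.4 0 0 0 1;0 0 0.4 0 0 0 1;0 0 0.2 0 0 0 1;0 0 0 0 0 0 1"}}

```text
time: 17.6
tool_pos: [0.5963, 0.0341, 0.0355]
tool_rot: [3.137, 0.153, 0.0]
wrist_force: [-4.2, -0.9, 7.3]
width: 0.381
```

Request:
{"fn": "jog_arm", "kwargs": {"steps": "0 0 0 0 0 0 0.42;0 0 0 0 0 0 0.42;0 0 0 0 0 0 0.42;0 0 -1.5 0 0 0 0.42;0 0 -4 0 0 0 0.42;0 0 -4.5 0 0 0 0.3;0 0 -4.5 0 0 0 0;0 0 -2.5 0 0 0 0"}}

```text
time: 18.4
tool_pos: [0.5979, 0.0348, 0.2095]
tool_rot: [3.137, 0.153, 0.01]
wrist_force: [-0.2, -0.3, 0.5]
width: 0.992
```

Request:
{"fn": "jog_arm", "kwargs": {"steps": "-0.7 4.4 0 0 0 0 0;-0.7 4.4 0 0 0 0 0;-0.7 4.4 0 0 0 0 0;-0.7 4.4 0 0 0 0 0;-0.7 4.4 0 0 0 0 0;-0.7 4.4 0 0 0 0 0;-0.7 4.4 0 0 0 0 0;-0.7 4.4 0 0 0 0 0"}}

```text
time: 19.2
tool_pos: [0.5746, -0.3233, 0.2053]
tool_rot: [3.137, 0.153, 0.002]
wrist_force: [0.5, 0.4, 0.3]
width: 0.999
```

Request:
{"fn": "jog_arm", "kwargs": {"steps": "-1 4.4 0 0 0 0 0;0 0 0 0 0 8.2 0;0 0 1 0 0 8.2 0;0 0 1 0 0 8.2 0;0 0 0 0 0 0 0;0 0 0 0 0 0 0"}}

```text
time: 19.8
tool_pos: [0.5692, -0.3662, 0.1847]
tool_rot: [3.099, -0.513, 0.001]
wrist_force: [0.3, 0.6, 0.3]
width: 0.997
```

Run:
```python
from h import *
s,R=st(); c=cap('wrist'); print(proj(c,[[.568,-.367,.03]])); packs(c,amin=500)
cv2.imwrite('pics/w6.png',c['bgr'])
```

```text
t 19.8 pos [ 0.5692 -0.3662  0.1847] w 0.997 F [0.3 0.6 0.3]
[[ 0.947 -0.322  0.001]
 [-0.322 -0.947 -0.   ]
 [ 0.001  0.    -1.   ]]
[[324.93600354 191.38080809]]
px [327. 188.] area 2264.0 ridge mean [ 0.5676 -0.3693] n 211 ang -0.321 | rect [ 0.567  -0.3687] [0.013 0.032] 71.7 | hull [ 0.5689 -0.3697] [0.034 0.07 ] 70.8
```

View pics/w6.png

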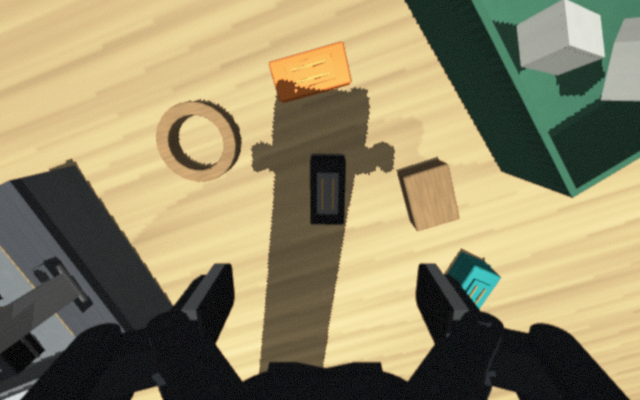

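The pack is at (327,188), with the tape at left (edge about 240) and the carton at right (edge about 400). I'll narrow the jaws a little on the way down.

Request:
{"fn": "jog_arm", "kwargs": {"steps": "-0.2 0.3 3 0 0 0.5 0.25;0 0 3 0 0 0 0.25;0 0 3 0 0 0 0.25;0 0 3 0 0 0 0.25;0 0 3 0 0 0 0.25;0 0 2.4 0 0 0 0.25;0 0 0 0 0 0 0.25;0 0 0 0 0 0 0.3"}}

```text
time: 20.65
tool_pos: [0.5666, -0.3687, 0.0108]
tool_rot: [3.096, -0.531, 0.001]
wrist_force: [0.0, -0.4, 0.1]
width: 0.697
```

Request:
{"fn": "jog_arm", "kwargs": {"steps": "0 0 0 0 0 0 1;0 0 0 0 0 0 1;0 0 0 0 0 0 1;0 0 0 0 0 0 1;0 0 0 0 0 0 1;0 0 0 0 0 0 1"}}

```text
time: 21.25
tool_pos: [0.5677, -0.3694, 0.0125]
tool_rot: [3.094, -0.532, 0.006]
wrist_force: [-0.2, 0.2, 6.0]
width: 0.382
```

Request:
{"fn": "jog_arm", "kwargs": {"steps": "0 0 -2 0 0 0 1;0 0 -4.5 0 0 0 1;0 0 -4.5 0 0 0 1;0 0 -4.5 0 0 0 1;0 0 -4.5 0 0 0 1;-1.4 -3.9 0 0 0 0 1;-1.4 -3.9 0 0 0 0 1;-1.4 -3.9 0 0 0 0 1"}}

```text
time: 22.05
tool_pos: [0.565, -0.2428, 0.21]
tool_rot: [3.096, -0.534, -0.0]
wrist_force: [1.3, 0.5, -2.8]
width: 0.383
```

Request:
{"fn": "jog_arm", "kwargs": {"steps": "-1.4 -3.9 0 0 0 0 1;-1.4 -3.9 0 0 0 0 1;-1.4 -3.9 0 0 0 0 1;-1.4 -3.9 0 0 0 0 1;-1.4 -3.7 0 0 0 -8.3 1;0 0 0 0 0 -8.3 1;0 0 0 0 0 -8.3 1;0 0 0 0 0 0 1"}}

```text
time: 22.85
tool_pos: [0.5636, -0.0386, 0.2096]
tool_rot: [3.138, 0.149, -0.001]
wrist_force: [0.3, 0.4, -3.5]
width: 0.384
```

Run:
```python
from h import *
s,R=st(); c=cap('wrist'); cv2.imwrite('pics/w7.png',c['bgr'])
```

```text
t 22.85 pos [ 0.5636 -0.0386  0.2096] w 0.384 F [ 0.3  0.4 -3.5]
[[ 0.995  0.095 -0.001]
 [ 0.095 -0.995 -0.   ]
 [-0.001  0.    -1.   ]]
```

View pics/w7.png

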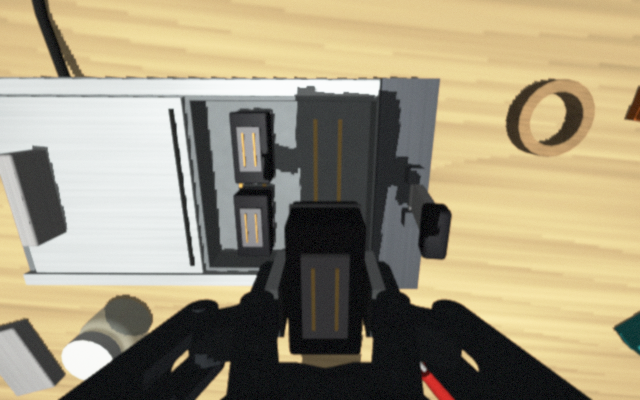

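Both placed packs lie flat at (252,148) and (255,222). The clamp leans outward, clear of the hand.

Request:
{"fn": "jog_arm", "kwargs": {"steps": "0 0 3.5 0 0 0 1;0 0 3.5 0 0 0 1;0 0 3.5 0 0 0 1;0 0 3 0 0 0 1;0 0 1.5 0 0 0 1;0 0 1 0 0 0 1;0 0 0.4 0 0 0 1;0 0 0 0 0 0 1"}}

```text
time: 23.7
tool_pos: [0.5646, -0.0392, 0.0463]
tool_rot: [3.138, 0.146, 0.001]
wrist_force: [0.3, 0.3, -3.0]
width: 0.387
```

Request:
{"fn": "jog_arm", "kwargs": {"steps": "0 0 0.4 0 0 0 1;0 0 0.4 0 0 0 1;0 0 0.1 0 0 0 1;0 0 0 0 0 0 1"}}

```text
time: 24.1
tool_pos: [0.5641, -0.039, 0.0368]
tool_rot: [3.138, 0.147, -0.0]
wrist_force: [-0.1, 0.5, -4.1]
width: 0.385
```

Request:
{"fn": "jog_arm", "kwargs": {"steps": "0 0 0.15 0 0 0 1;0 0 0 0 0 0 1;0 0 0 0 0 0 1"}}

```text
time: 24.4
tool_pos: [0.5643, -0.039, 0.0365]
tool_rot: [3.138, 0.147, 0.001]
wrist_force: [-4.0, -0.9, 5.2]
width: 0.381
```

Request:
{"fn": "jog_arm", "kwargs": {"steps": "0 0 0 0 0 0 0.42;0 0 0 0 0 0 0.42;0 0 0 0 0 0 0.42;0 0 -1.5 0 0 0 0.42;0 0 -4 0 0 0 0.42;0 0 -4.5 0 0 0 0.3;0 0 -4.5 0 0 0 0;0 0 -2.5 0 0 0 0"}}

```text
time: 25.2
tool_pos: [0.5659, -0.0386, 0.2109]
tool_rot: [3.137, 0.148, 0.01]
wrist_force: [0.7, 0.5, -0.4]
width: 0.995
```

Request:
{"fn": "jog_arm", "kwargs": {"steps": "0 -4.2 0 0 0 0 0;0 -4.2 0 0 0 0 0;0 -4.2 0 0 0 0 0;0 -4.2 0 0 0 0 0;0 -4.2 0 0 0 0 0;0 -4.2 0 0 0 0 0;0 0 0 0 0 0 0;0 0 0 0 0 0 0"}}

```text
time: 26.0
tool_pos: [0.5402, 0.2134, 0.2063]
tool_rot: [-3.138, -0.152, -0.001]
wrist_force: [-0.1, -0.9, -0.1]
width: 1.001
```

Run:
```python
from h import *
s,R=st(); c=cap('wrist'); cv2.imwrite('pics/w8.png',c['bgr'])
```

```text
t 26.0 pos [0.5402 0.2134 0.2063] w 1.001 F [-0.1 -0.9 -0.1]
[[ 0.995  0.097  0.001]
 [ 0.097 -0.995  0.   ]
 [ 0.001 -0.    -1.   ]]
```

View pics/w8.png

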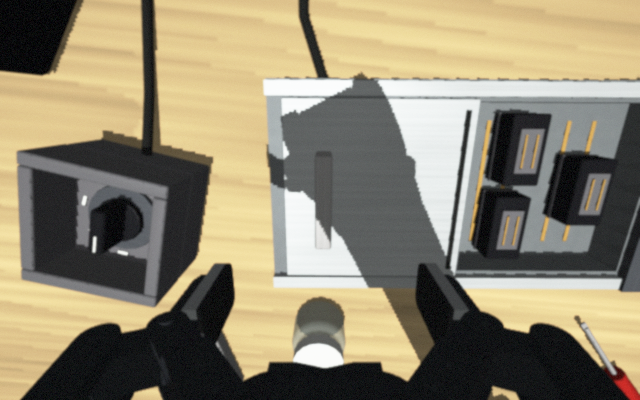

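All three packs lie flat in the well at (520,145), (503,222) and (585,188). The handle is at (324,200). Timer rim corners are near (18,155), (168,188), (157,303) and (22,277).

Run:
```python
from h import *
c=cap('wrist')
print('handle',ray(c,[(324,153),(324,247)],.104))
T=ray(c,[(18,153),(168,187),(157,304),(22,278)],.100); print('timer',T,T.mean(0))
g=c['bgr']; cv2.imwrite('pics/x.png',cv2.resize(g[140:310,0:220],None,fx=3.5,fy=3.5,interpolation=cv2.INTER_CUBIC))
```

```text
handle [[0.5841595  0.21487601 0.104     ]
 [0.50481752 0.20743899 0.104     ]]
timer [[0.56101009 0.45451643 0.1       ]
 [0.54426497 0.33860681 0.1       ]
 [0.43146913 0.35484938 0.1       ]
 [0.44754095 0.47308802 0.1       ]] [0.49607128 0.40526516 0.1       ]
```

Request:
{"fn": "jog_arm", "kwargs": {"steps": "0 0 3 0 0 0 0;0 0 3 0 0 0 0;0 0 3 0 0 0 0;0 0 3 0 0 0 0.2;0 0 0 0 0 0 0.5;0 0 0 0 0 0 0.75;0 0 0 0 0 0 0.75;0 0 0 0 0 0 0.75"}}

```text
time: 26.9
tool_pos: [0.5419, 0.2122, 0.0874]
tool_rot: [-3.138, -0.146, -0.005]
wrist_force: [0.1, 0.4, 0.2]
width: 0.253
```

Request:
{"fn": "jog_arm", "kwargs": {"steps": "0 2 0 0 0 0 0.75;0 2.2 0 0 0 0 0.75;0 2.2 0 0 0 0 0.75;0 2.2 0 0 0 0 0.75;0 2.2 0 0 0 0 0.75;0 2.2 0 0 0 0 0.75;0 2.2 0 0 0 0 0.75;0 0 0 0 0 0 0.75"}}

```text
time: 27.7
tool_pos: [0.556, 0.0572, 0.0866]
tool_rot: [3.136, 0.14, 0.003]
wrist_force: [-0.2, -0.4, 0.7]
width: 0.251
```

Request:
{"fn": "jog_arm", "kwargs": {"steps": "0 0.6 0 0 0 0 0.75;0 0.6 0 0 0 0 0.75;0 0.3 0 0 0 0 0.75;0 0 0 0 0 0 0.75;0 0 0 0 0 0 0.75"}}

```text
time: 28.2
tool_pos: [0.5563, 0.0464, 0.0855]
tool_rot: [-3.138, -0.148, -0.001]
wrist_force: [0.9, 1.9, 0.6]
width: 0.254
```

Request:
{"fn": "jog_arm", "kwargs": {"steps": "0 0.3 0 0 0 0 0.75;0 0.3 0 0 0 0 0.75;0 0 0 0 0 0 0.75;0 0 0 0 0 0 0.75"}}

```text
time: 28.6
tool_pos: [0.5564, 0.0464, 0.0854]
tool_rot: [-3.13, -0.154, -0.001]
wrist_force: [-0.5, 12.6, 0.2]
width: 0.25
```

The door holds at 12.6 N against its stop, and the displacement agrees with closed. Now the clamp.

Request:
{"fn": "jog_arm", "kwargs": {"steps": "0 -0.6 0 0 0 0 0.6;0 0 -3 0 0 0 0.6;0 0 -4.5 0 0 0 1;0 0 -4.5 0 0 0 1;0 0 -2.5 0 0 0 1;0 4.5 0 0 0 0 1;0 4.8 0 0 0 0 1;0 4.8 0 0 0 0 1"}}

```text
time: 29.4
tool_pos: [0.5689, -0.0973, 0.2305]
tool_rot: [3.136, 0.148, -0.001]
wrist_force: [0.6, -0.1, 0.4]
width: -0.002
```

Request:
{"fn": "jog_arm", "kwargs": {"steps": "0 4.8 0 0 0 0 1;0 4.8 0 0 0 0 1;0 1 0 0 0 0 1;0 0 0 0 0 0 1;0 0 0 0 0 0 1"}}

```text
time: 29.9
tool_pos: [0.579, -0.199, 0.23]
tool_rot: [-3.137, -0.149, 0.002]
wrist_force: [0.4, 0.4, -0.2]
width: -0.002
```

Run:
```python
from h import *
s,R=st(); c=cap('wrist'); cv2.imwrite('pics/w9.png',c['bgr'])
```

```text
t 29.9 pos [ 0.579 -0.199  0.23 ] w -0.002 F [ 0.4  0.4 -0.2]
[[ 0.996  0.094 -0.001]
 [ 0.094 -0.996  0.001]
 [-0.001 -0.001 -1.   ]]
```

View pics/w9.png

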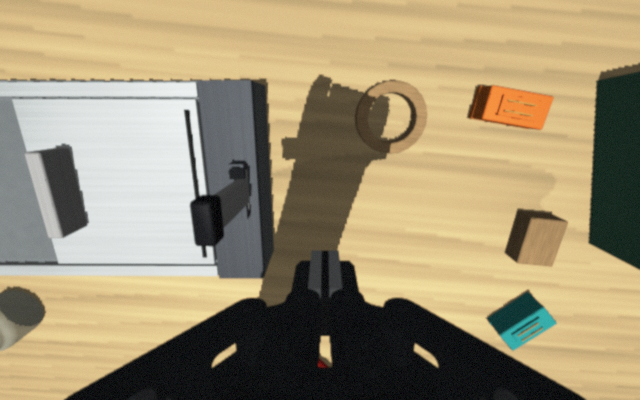

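Request:
{"fn": "jog_arm", "kwargs": {"steps": "0 0 3.5 0 0 0 1;0 0 3.5 0 0 0 1;0 0 2.3 0 0 0 1;0 -2 0 0 0 0 1;0 -2 0 0 0 0 1;0 -1.5 0 0 0 0 1;0 -1.5 0 0 0 0 1;0 0 0 0 0 0 1"}}

```text
time: 30.75
tool_pos: [0.5734, -0.1269, 0.1388]
tool_rot: [3.138, 0.155, 0.003]
wrist_force: [-0.3, -0.4, -0.5]
width: -0.001
```

Request:
{"fn": "jog_arm", "kwargs": {"steps": "0 -1.2 0 0 0 0 1;0 -1.2 0 0 0 0 1;0 -1.2 0 0 0 0 1;0 -1.2 0 0 0 0 1;0 -0.8 0 0 0 0 1;0 0 0 0 0 0 1"}}

```text
time: 31.35
tool_pos: [0.5674, -0.0723, 0.1375]
tool_rot: [-3.137, -0.151, -0.0]
wrist_force: [-0.2, 0.5, 0.2]
width: 0.003
```

Request:
{"fn": "jog_arm", "kwargs": {"steps": "0 0.5 -3 0 0 0 1;0 0 -3 0 0 0 1;0 -2.2 0 0 0 0 1;0 0 0 0 0 0 1;0 0 2 0 0 0 1;0 0 2 0 0 0 1;0 0 2 0 0 0 1;0 0 0 0 0 0 1"}}

```text
time: 32.15
tool_pos: [0.5634, -0.0584, 0.1338]
tool_rot: [-3.137, -0.147, 0.01]
wrist_force: [-0.5, -0.1, 0.1]
width: -0.004
```

Request:
{"fn": "jog_arm", "kwargs": {"steps": "0 0 1 0 0 0 1;0 0 1 0 0 0 1;0 0 1 0 0 0 1;0 0 1 0 0 0 1;0 0 0 0 0 0 1;0 0 0 0 0 0 1"}}

```text
time: 32.75
tool_pos: [0.5656, -0.0579, 0.0969]
tool_rot: [3.138, 0.147, -0.001]
wrist_force: [0.3, -0.9, -0.6]
width: 0.003
```

Request:
{"fn": "jog_arm", "kwargs": {"steps": "0 0 0.4 0 0 0 1;0 0 0.4 0 0 0 1;0 0 0.3 0 0 0 1;0 0 0.3 0 0 0 1;0 0 0 0 0 0 1;0 0 0 0 0 0 1"}}

```text
time: 33.35
tool_pos: [0.5661, -0.0577, 0.0841]
tool_rot: [3.138, 0.148, 0.001]
wrist_force: [-2.1, 0.3, 5.9]
width: 0.005
```

Request:
{"fn": "jog_arm", "kwargs": {"steps": "0 0 0.2 0 0 0 1;0 0 0 0 0 0 1;0 0 -4 0 0 0 1;0 0 -4.5 0 0 0 1;0 0 -4.5 0 0 0 1;0 -4.5 0 0 0 0 1;0 -4.5 0 0 0 0 1;0 -4.5 0 0 0 0 1"}}

```text
time: 34.15
tool_pos: [0.5531, 0.0774, 0.2116]
tool_rot: [3.138, 0.145, 0.001]
wrist_force: [1.1, -0.6, -1.0]
width: -0.007
```

Request:
{"fn": "jog_arm", "kwargs": {"steps": "-0.4 -4.5 0 0 0 0 1;-0.4 -4.5 0 0 0 0 1;-0.4 -4.5 0 0 0 0 1;-0.4 -4.5 0 0 0 0 0.5;-0.4 -4.5 0 0 0 0 0;-0.4 -4.5 0 0 0 0 0;0 0 0 0 0 0 0;0 0 0 0 0 0 0"}}

```text
time: 34.95
tool_pos: [0.5032, 0.3442, 0.2108]
tool_rot: [3.137, 0.152, -0.001]
wrist_force: [0.6, -0.3, 0.3]
width: 0.847
```

Run:
```python
from h import *
s,R=st(); c=cap('wrist'); d=cap('scene')
a=c['bgr'][:330]; b=cv2.resize(d['bgr'][165:265,235:335],None,fx=2.6,fy=2.6)
o=np.zeros((600,640,3),np.uint8); o[:330]=a; o[335:595,:260]=b
q=np.round(proj(c,[.496,.405,.094])[0]).astype(int); print(q)
q2=np.round(proj(d,[.496,.405,.094])[0]).astype(int)
k=cv2.resize(d['bgr'][q2[1]-40:q2[1]+40,q2[0]-40:q2[0]+40],None,fx=3.25,fy=3.25); o[335:595,300:560]=k; print(q2)
cv2.imwrite('pics/w10.png',o)
```

```text
t 34.95 pos [0.5032 0.3442 0.2108] w 0.847 F [ 0.6 -0.3  0.3]
[[ 0.995  0.097 -0.001]
 [ 0.097 -0.995 -0.   ]
 [-0.001  0.    -1.   ]]
[252 203]
[400 317]
```

View pics/w10.png

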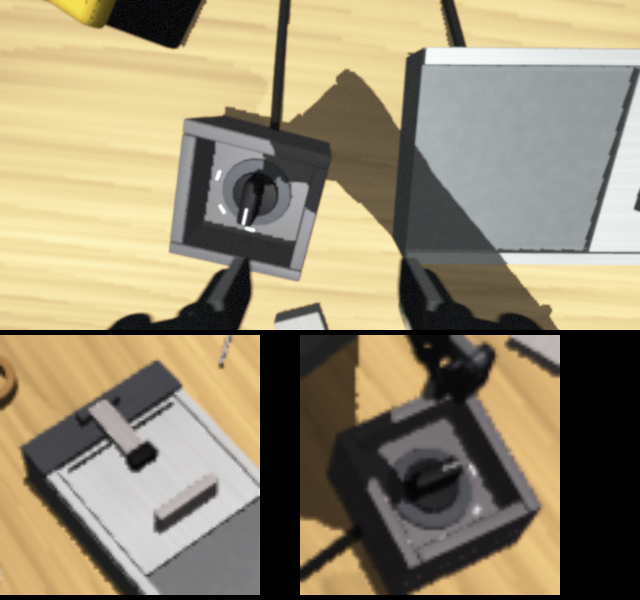

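The clamp lies flat over the closed door (lower left crop). The dial bar runs from about (258,175) to (246,222) in the wrist view, so its yaw is close to the timer's. I'll hover over it and measure.

Request:
{"fn": "jog_arm", "kwargs": {"steps": "0 -3 0 0 0 7.2 0;0.4 -3 0 0 0 7.2 0;0 0 1 0 0 0 0.3;0 0 0 0 0 0 0.53;0 0 0 0 0 0 0.53;0 0 0 0 0 0 0.53"}}

```text
time: 35.65
tool_pos: [0.5073, 0.4009, 0.2015]
tool_rot: [3.131, -0.251, 0.001]
wrist_force: [0.7, 0.8, 0.1]
width: 0.475
```

Run:
```python
from h import *
s,R=st(); print(np.round(s['q'],2)); c=cap('wrist'); q=proj(c,[.496,.405,.094])[0]; print(q)
x,y=int(q[0])-80,int(q[1])-80; print(x,y)
cv2.imwrite('pics/w11.png',cv2.resize(c['bgr'][max(y,0):y+170,x:x+200],None,fx=3.5,fy=3.5,interpolation=cv2.INTER_CUBIC))
```

```text
t 35.65 pos [0.5073 0.4009 0.2015] w 0.475 F [0.7 0.8 0.1]
[[ 0.987 -0.159  0.001]
 [-0.159 -0.987 -0.001]
 [ 0.001  0.001 -1.   ]]
[-0.17  0.42 -0.72  1.48  0.28  1.35 -2.63]
[320.64104104 218.19281221]
240 138
```

View pics/w11.png

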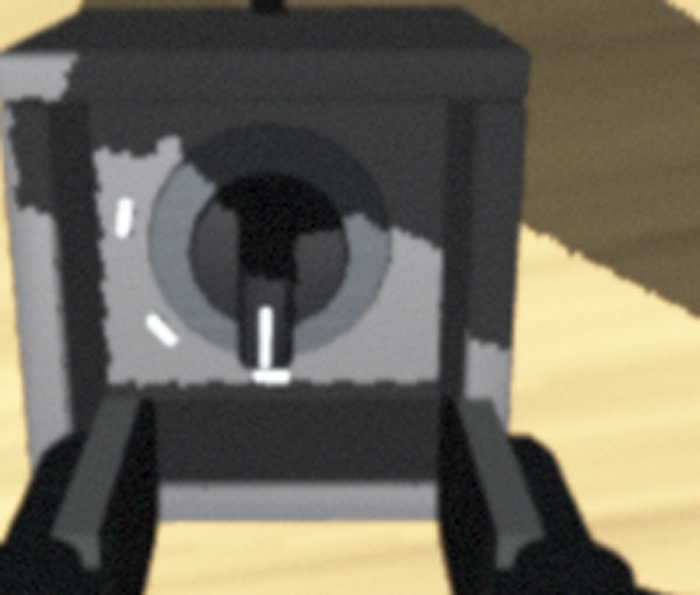

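The dial bar is vertical in this view, centred at image pixel (316,217), so it is aligned with the tool. q7 is near a limit, so I'll test which way it turns.

Request:
{"fn": "jog_arm", "kwargs": {"steps": "-1.3 -0.6 0 0 0 -2 0.53;0 0 0 0 0 0 0.53;0 0 0 0 0 0 0.53"}}

```text
time: 36.0
tool_pos: [0.4935, 0.4115, 0.2017]
tool_rot: [-3.136, 0.189, -0.001]
wrist_force: [0.2, -0.4, -0.1]
width: 0.469
```

Run:
```python
from h import *
s,R=st(); print(np.round(s['q'],3))
```

```text
t 36.0 pos [0.4935 0.4115 0.2017] w 0.469 F [ 0.2 -0.4 -0.1]
[[ 0.993 -0.12   0.   ]
 [-0.12  -0.993  0.   ]
 [ 0.    -0.    -1.   ]]
[-0.177  0.409 -0.731  1.492  0.276  1.346 -2.621]
```

Turning clockwise would run q7 into its limit, so I'll take the half-turn grasp instead: rotate counter-clockwise by 180° above the timer.

Request:
{"fn": "jog_arm", "kwargs": {"steps": "0 0 0 0 0 -8.5 0.53;0 0 0 0 0 -8.5 0.53;0 0 0 0 0 -8.5 0.53;0 0 0 0 0 -8.5 0.53;0 0 0 0 0 -8.5 0.53;0 0 0 0 0 -8.5 0.53;0 0 0 0 0 -8.5 0.53;0 0 0 0 0 -8.5 0.53"}}

```text
time: 36.8
tool_pos: [0.4946, 0.4106, 0.2013]
tool_rot: [2.702, 1.602, 0.0]
wrist_force: [-0.4, 0.2, 0.2]
width: 0.471
```

Request:
{"fn": "jog_arm", "kwargs": {"steps": "0 0 0 0 0 -8.5 0.53;0 0 0 0 0 -8.5 0.53;0 0 0 0 0 -8.5 0.53;0 0 0 0 0 -8.5 0.53;0 0 0 0 0 -8.5 0.53;0 0 0 0 0 -8.5 0.53;0 0 0 0 0 -8.5 0.53;0 0 0 0 0 -8.5 0.53"}}

```text
time: 37.6
tool_pos: [0.4947, 0.4106, 0.2013]
tool_rot: [1.345, 2.839, -0.0]
wrist_force: [0.0, -0.1, -0.4]
width: 0.473
```

Request:
{"fn": "jog_arm", "kwargs": {"steps": "0 0 0 0 0 -8.5 0.53;0 0 0 0 0 -8.5 0.53;0 0 0 0 0 -8.5 0.53;0 0 0 0 0 -8.5 0.53;0 0 0 0 0 -7.7 0.53;0 0 0 0 0 0 0.53;0 0 0 0 0 0 0.53"}}

```text
time: 38.3
tool_pos: [0.4945, 0.4107, 0.2012]
tool_rot: [-0.261, -3.131, 0.0]
wrist_force: [-0.6, -0.1, -0.2]
width: 0.47
```

Run:
```python
from h import *
s,R=st(); print(np.round(s['q'],3))
c=cap('wrist'); q=proj(c,[.4955,.409,.094])[0]; print(q)
x,y=int(q[0])-90,int(q[1])-90; print(x,y)
cv2.imwrite('pics/w12.png',cv2.resize(c['bgr'][max(y,0):y+170,x:x+200],None,fx=3.5,fy=3.5,interpolation=cv2.INTER_CUBIC))
```

```text
t 38.3 pos [0.4945 0.4107 0.2012] w 0.47 F [-0.6 -0.1 -0.2]
[[-0.986  0.165 -0.   ]
 [ 0.165  0.986 -0.   ]
 [ 0.    -0.    -1.   ]]
[ 0.136  0.67  -1.3    1.481  0.644  1.476  0.238]
[324.12483052 204.06339531]
234 114
```

View pics/w12.png

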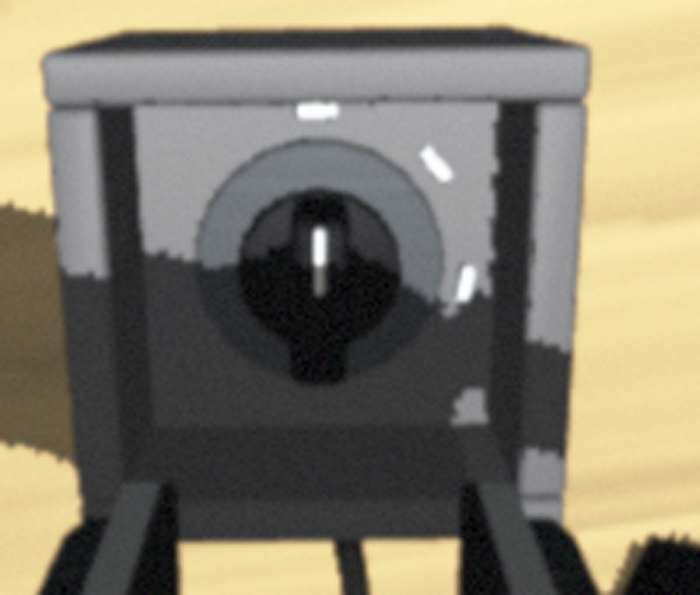

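The bar is centred at (325,200), within a millimetre or two of the prediction, and aligned with the tool. Descending to grip it.

Request:
{"fn": "jog_arm", "kwargs": {"steps": "-0.1 -0.1 3 0 0 0 0.53;0 0 3 0 0 0 0.53;0 0 3 0 0 0 0.53;0 0 2.5 0 0 0 0.53;0 0 1.2 0 0 0 0.53;0 0 0 0 0 0 0.53;0 0 0 0 0 0 0.53"}}

```text
time: 39.05
tool_pos: [0.4955, 0.4102, 0.0754]
tool_rot: [0.256, 3.13, 0.002]
wrist_force: [0.1, 0.2, 0.9]
width: 0.469
```

Request:
{"fn": "jog_arm", "kwargs": {"steps": "0 0 0 0 0 0 1;0 0 0 0 0 0 1;0 0 0 0 0 0 1;0 0 0 0 0 0 1;0 0 0 0 0 0 1"}}

```text
time: 39.55
tool_pos: [0.4958, 0.4106, 0.076]
tool_rot: [0.255, 3.129, 0.003]
wrist_force: [-0.1, -0.3, 6.4]
width: 0.15
```

Request:
{"fn": "jog_arm", "kwargs": {"steps": "0 0 0 0 0 5 1;0 0 0 0 0 7 1;0 0 0 0 0 7 1;0 0 0 0 0 7 1;0 0 0 0 0 7 1;0 0 0 0 0 7 1;0 0 0 0 0 7 1;0 0 0 0 0 7 1"}}

```text
time: 40.35
tool_pos: [0.4941, 0.4083, 0.0759]
tool_rot: [1.655, 2.669, -0.007]
wrist_force: [-6.0, -7.7, 11.0]
width: 0.147
```

Request:
{"fn": "jog_arm", "kwargs": {"steps": "0 0 0 0 0 7 1;0 0 0 0 0 7 1;0 0 0 0 0 7 1;0 0 0 0 0 7 1;0 0 0 0 0 5 1;0 0 0 0 0 4 1;0 0 0 0 0 0 1;0 0 0 0 0 0 1"}}

```text
time: 41.15
tool_pos: [0.4921, 0.408, 0.0759]
tool_rot: [2.41, 2.012, -0.011]
wrist_force: [-9.9, -7.8, 15.9]
width: 0.144
```

Run:
```python
from h import *
s,R=st(); print(np.round(s['q'],3),np.round(s['moment'],2),'yaw',np.arctan2(R[1,0],R[0,0]))
```

```text
t 41.15 pos [0.4921 0.408  0.0759] w 0.144 F [-9.9 -7.8 15.9]
[[ 0.179  0.984 -0.004]
 [ 0.984 -0.179 -0.006]
 [-0.007 -0.003 -1.   ]]
[-0.055  0.594 -0.911  1.62   0.498  1.185 -1.258] [-1.91  2.14 -0.01] yaw 1.391251818789773
```

Request:
{"fn": "jog_arm", "kwargs": {"steps": "0 0 0 0 0 4 1;0 0 0 0 0 4 1;0 0 0 0 0 3 1;0 0 0 0 0 0 1;0 0 0 0 0 0 1"}}

```text
time: 41.65
tool_pos: [0.4916, 0.4082, 0.0759]
tool_rot: [2.587, 1.777, -0.011]
wrist_force: [-9.3, -8.8, 16.4]
width: 0.144
```

Run:
```python
from h import *
s,R=st(); print(np.round(s['q'],3),np.round(s['moment'],2),'yaw',np.arctan2(R[1,0],R[0,0]))
```

```text
t 41.65 pos [0.4916 0.4082 0.0759] w 0.144 F [-9.3 -8.8 16.4]
[[ 0.359  0.933 -0.004]
 [ 0.933 -0.359 -0.007]
 [-0.008 -0.001 -1.   ]]
[-0.079  0.578 -0.874  1.621  0.473  1.176 -1.43 ] [-1.92  2.15  1.35] yaw 1.2037591518601845
```

The moment jumped to 1.35 N m, so the dial is on its stop (1.77 rad turned). Release, lift and check.

Request:
{"fn": "jog_arm", "kwargs": {"steps": "0 0 0 0 0 -2 0.7;0 0 0 0 0 0 0.53;0 0 0 0 0 0 0.53;0 0 0 0 0 0 0.53;0 0 -2 0 0 0 0.53;0 0 -4 0 0 0 0.53;0 0 -4 0 0 0 0.53;0 0 -4 0 0 0 0.53"}}

```text
time: 42.45
tool_pos: [0.495, 0.4095, 0.2156]
tool_rot: [-2.563, -1.817, 0.001]
wrist_force: [0.0, 1.1, 0.0]
width: 0.469
```

Request:
{"fn": "jog_arm", "kwargs": {"steps": "0 0 -2 0 0 0 0.3;-2 0 -4 0 0 0 0.3;0 0 0 0 0 0 0;0 0 0 0 0 0 0;0 0 0 0 0 0 0"}}

```text
time: 42.95
tool_pos: [0.4883, 0.3905, 0.2732]
tool_rot: [2.563, 1.817, -0.002]
wrist_force: [-0.2, 0.2, 0.4]
width: 1.002
```

Run:
```python
from h import *
s,R=st(); c=cap('wrist'); d=cap('scene')
b=cv2.resize(d['bgr'][90:370,200:440],None,fx=2.1,fy=2.1)
q=proj(c,[.4955,.409,.094])[0]; x,y=max(int(q[0])-70,0),max(int(q[1])-70,0); print(q)
k=cv2.resize(c['bgr'][y:y+145,x:x+145],(290,290))
o=np.zeros((590,800,3),np.uint8); o[:len(b),:b.shape[1]]=b[:590]; o[:290,508:798]=k
cv2.imwrite('pics/w13.png',o)
```

```text
t 42.95 pos [0.4883 0.3905 0.2732] w 1.002 F [-0.2  0.2  0.4]
[[ 0.331  0.944 -0.001]
 [ 0.944 -0.331 -0.001]
 [-0.001 -0.001 -1.   ]]
[324.25425154 163.61449153]
```

View pics/w13.png

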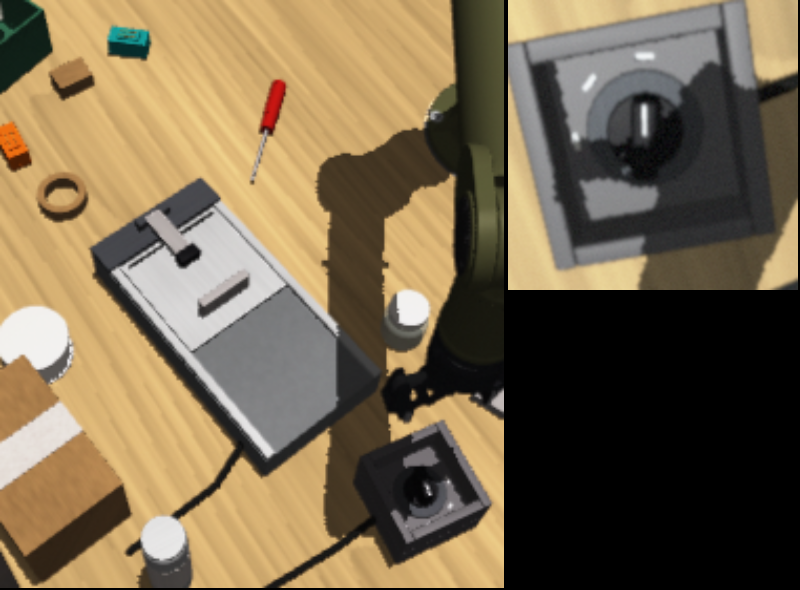

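The final view shows three things:
- The clamp is flat and the door closed, at (170,235) and (240,290).
- The dial's mark points at the last tick, (645,57).
- The jar still stands at (408,315), and the tape and carton are out on the bench.

Handing in.

```bash
python3 -c "
from cell import env
print(env.hand_in(), env.read_state()['time'])"
```

```text
the job is handed in; nothing more can be done
the job is handed in; nothing more can be done
```

The job is handed in at about 43 s on the robot's clock, and every check I made agreed. `env.hand_in()` reports no verdict, so this rests on my own checks.

- **Packs:** I saw three black packs and no fourth. I opened the door fully and laid all three flat on the floor of the well. The last view before closing the door showed them lying flat and apart.
- **Door:** I pushed it closed until it stopped at 12.6 N, at the position I had worked out for closed.
- **Clamp:** I pressed it down until contact at 84 mm, which is the bar's height when flat. The final picture shows it flat over the door.
- **Dial:** I turned it clockwise by 1.77 rad, to the stop, where the moment rose to 1.35 N m. The final picture shows its mark at the last tick.
- **Bystanders:** The jar still stands beside the timer, and the tape and carton are still on the bench. The gripper is open and clear of everything.

I noticed no grip slip and no pack knocked aside during the run.

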